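Find the rocking driver cover and press it home

TASK

One of the four black covers on the lamp driver units is not seated. With closed fingertips, lightly press the end studs of one cover after another until you find the one that rocks, then press that cover straight down on its white middle stud until it is fully home and level. Nothing is to be picked up: do not pull a cover up, do not press hard on a cover that does not give or on the end of one, and leave the small things beside the mat where they are.

Things in the scene. Friction and masses are not known exactly. Their poses are not given: they have to be found in the camera images.
- mat: blue mat 205x235x3 mm, fixed; origin: centre of its underside. On it stand four fixed grey lamp driver units (77x90x31 mm) in two rows of two, about 0.1 m apart, each with a cover (a to d, in any order). Each unit stands on a rubber block of its own height (up to 10 mm different), so the height of a cover does not tell whether it is home. A seated cover does not give at all: touch down slowly
- cover_a: black oblong cover, 38 mm (its x) by 74 mm (its y), 11 mm thick, level, on a driver unit. Origin: centre of its underside, z up. On top three finger studs 12 mm wide stand in a line along y, their tops 14 mm above the origin: white in the middle, yellow 28 mm to either side. All four covers look alike; any one may be the loose one
- cover_b: a cover like cover_a, same size, origin and axes. Whichever of the four is loose stands 4 mm above its seat; 3 to 5 N on a yellow stud tips it about its middle by about 0.12 rad (its centre stays), that end sinking about 4 mm, and it springs level when released
- cover_c: a cover like cover_a, same size, origin and axes. Whichever of the four is loose, pressing harder on its end only holds it tipped. More than 50 N, even as a short knock, on the end of it, or anywhere on a seated cover, is too hard
- cover_d: a cover like cover_a, same size, origin and axes. Whichever of the four is loose, a straight press of about 15 N on its white middle stud pushes it 4 mm down onto its seat, where it stays and rocks no more
- relay: black cube relay with brass pins up, 30x28x37 mm, loose, beside the mat; origin at its underside. To be left alone
- bulb: small bulb standing on its metal flange, 32x32x46 mm, loose, beside the mat; origin at its underside. To be left alone
- tape: roll of black tape lying flat, 62x60x19 mm, loose, beside the mat; origin at its underside. To be left alone
- screwdriver: screwdriver with orange and black handle, lying, 27x145x27 mm, loose, beside the mat; origin at its underside. To be left alone

How it is judged (in metres and radians):
On the way, in this order (a step that is already met when the one before it is completed fails the run):
1. the loose cover has been tipped by a press near one end (more than 0.08 rad) (((angle between cover_a's own z axis and vertical above 0.08 rad and contact force between the fingers and cover_a above 0.3 N and distance of cover_a from where it was at the start of the episode below 0.002 m) or (angle between cover_b's own z axis and vertical above 0.08 rad and contact force between the fingers and cover_b above 0.3 N and distance of cover_b from where it was at the start of the episode below 0.002 m) or (angle between cover_c's own z axis and vertical above 0.08 rad and contact force between the fingers and cover_c above 0.3 N and distance of cover_c from where it was at the start of the episode below 0.002 m) or (angle between cover_d's own z axis and vertical above 0.08 rad and contact force between the fingers and cover_d above 0.3 N and distance of cover_d from where it was at the start of the episode below 0.002 m))), for 0.1 s.
2. the loose cover is down on its seat and level (((distance of cover_a from where it was at the start of the episode between 0.003 and 0.006 m and angle between cover_a's own z axis and vertical below 0.03 rad) or (distance of cover_b from where it was at the start of the episode between 0.003 and 0.006 m and angle between cover_b's own z axis and vertical below 0.03 rad) or (distance of cover_c from where it was at the start of the episode between 0.003 and 0.006 m and angle between cover_c's own z axis and vertical below 0.03 rad) or (distance of cover_d from where it was at the start of the episode between 0.003 and 0.006 m and angle between cover_d's own z axis and vertical below 0.03 rad))), for 0.2 s.
At the end, for the whole second after the job is handed in: The cover that rocked has gone down onto its seat (lowered by 3 mm or more of its 4 mm), every cover is level within 0.03 rad, and the loose things beside the mat are at rest (((distance of cover_a from where it was at the start of the episode between 0.003 and 0.006 m and angle between cover_a's own z axis and vertical below 0.03 rad) or (distance of cover_b from where it was at the start of the episode between 0.003 and 0.006 m and angle between cover_b's own z axis and vertical below 0.03 rad) or (distance of cover_c from where it was at the start of the episode between 0.003 and 0.006 m and angle between cover_c's own z axis and vertical below 0.03 rad) or (distance of cover_d from where it was at the start of the episode between 0.003 and 0.006 m and angle between cover_d's own z axis and vertical below 0.03 rad)) and angle between each of cover_a, cover_b, cover_c, cover_d's own z axis and vertical below 0.03 rad and linear speed of each of relay, bulb, tape, screwdriver below 0.02 m/s); the robot touches nothing.
It fails at once if a cover was pressed with more than 60 N without going down (a seated cover, or the end of the loose one) ((contact force between anything else and cover_a above 60 N and distance of cover_a from where it was at the start of the episode below 0.0007 m) or (contact force between anything else and cover_b above 60 N and distance of cover_b from where it was at the start of the episode below 0.0007 m) or (contact force between anything else and cover_c above 60 N and distance of cover_c from where it was at the start of the episode below 0.0007 m) or (contact force between anything else and cover_d above 60 N and distance of cover_d from where it was at the start of the episode below 0.0007 m)).
It fails at once if a cover was pulled up off its unit (distance of any of cover_a, cover_b, cover_c, cover_d from where it was at the start of the episode above 0.007 m).
It fails at once if a loose thing beside the mat was moved by more than 15 mm or lifted (distance of any of relay, bulb, tape, screwdriver from where it was at the start of the episode above 0.015 m).
It also fails if it takes over 48 s, if anything falls off the work surface, if the arm or the gripper's body presses on something with over 40 N, if the wrist force passes 120 N, or if a joint passes its speed limit or range.

ROBOT

A 6-joint arm with a two-finger parallel gripper is mounted at the origin on a cart in front of the work surface, level with it; the furniture and walls round the work are solid. World frame = base frame: x ahead of the robot, y to its left, z up, the work surface at z = 0. Lengths are in mm, angles in rad, forces in N, time in s.
With the tool pointing down it reaches from about 275 to 825 mm from the base axis. Payload 5.2 kg.
Tool frame: the origin (TCP) lies at the very end of the fingers, on their centre line; the grasp point (between the pads) lies 19 mm behind it; z points along the fingers, y is the line along which they close (so a half turn about z gives the same grasp; the last joint's range is limited). The gripper opens to 93 mm and grips with 3 to 60 N. Pads are 15 mm wide; open, the fingers measure 128 mm over their backs; the gripper's body (75 mm by 188 mm) begins 65 mm behind the grasp point.
Start: joints at [0.93, 0.259, 1.535, -0, 1.348, -0.203], TCP at [233.151, 498.142, 190.153] pointing down, gripper open.
Joint ranges: [-3.14, 3.14], [-0.91, 2.08], [0.19, 2.58], [-1.22, 4.36], [0.22, 2.71], [-3.12, 3.12]. Speed limits (rad/s): [2.57, 2.57, 3.14, 3.14, 3.14, 3.14].

INTERFACE

Orientations are given as [roll, pitch, yaw] about the fixed x, y, z axes, in that order (R = Rz(yaw) Ry(pitch) Rx(roll)).
In Python, from bench import robot gives the robot as it stands. The module is installed in compiled form; this text tells all that it offers. Calls block until the motion is done:
- robot.move_ptp(position, orientation): joint-space move of the TCP to a pose.
- robot.move_linear(position, ori=None, speed=150, f_stop=None): straight line of the TCP; ori=None keeps the orientation; speed is the mean speed in mm/s. With f_stop (N) it stops when the force on the tool has changed by that much, and returns True; else False.
- robot.move_j(angles): joint-space move.
- robot.move_gripper(opening): opening from 0.0 (shut) to 1.0 (fully open); the grip force is fixed at half the most; returns when the fingers have stopped.
- robot.sleep(seconds).
- robot.inverse_kinematics(position, orientation): joint angles nearest the present ones, or None.
- robot.get_image(name): name is "scene" or "top"; returns a dict with "img" (480x640x3 uint8, blue, green, red), "fovy" (degrees; the focal length in pixels is half the picture's height over the tangent of half this angle, whatever the lens; pixels are square), "cx", "cy" (the principal point, pixels), "k1" (the pictures are not rectified: a ray, as slopes to the right and down, at radius r is drawn at 1 + k1 r^2 times it, then the intrinsics apply), "eye" and "orientation" of the camera in the world. Camera axes: x right, y down, z forward; pixel columns grow to the right and rows downward; lengths in mm; the calibration is good to about 2 mm. A picture is of the moment at which its call begins. There is no depth.
A pose or a line that the arm cannot do raises robot.MotionError and nothing moves.
- robot.hand_in(): hands the job in; it is judged then, once.
Readings, each from a call of its own:
- robot.current_t(): time.
- robot.current_qpos(): joint angles.
- robot.current_joint_vel(): joint speeds.
- robot.current_joint_efforts(): joint torques, N m.
- robot.current_tcp_pos(): TCP position.
- robot.current_eef_rot(): TCP orientation.
- robot.current_contact_force(): force on the tool from outside, world axes, zero at the start.
- robot.current_ft_torque(): the same for the moment, N m.
- robot.current_gripper_width(): opening from 0.0 (shut) to 1.0 (fully open).
- robot.current_finger_force(): force on a finger pad.
Only numpy, scipy, OpenCV 4.12 (cv2) and the standard library are available. Lean on these libraries where they do the work, as an engineer would, in place of code of your own. Each camera call takes 0.05 s, during which the arm holds its last target. There are 200 camera calls.

## Working session

There is one attempt and no reset: what is moved stays moved. The work goes in short steps, each a Python script; the robot and the scene stay as the last script left them, time stands still between calls to the robot, and variables do not carry over. Pictures are saved under pics/ and viewed, at most 10 in all, crops included, and the job is handed in when it is done.

```bash
mkdir -p pics; python3 - <<'E'
from bench import robot
import cv2
for n in("scene","top"):
    d=robot.get_image(n); cv2.imwrite(f"pics/{n}0.png",d["img"]); print({k:v for k,v in d.items() if k!="img"})
print(robot.current_t(),robot.current_eef_rot())
E
```

```text
{'fovy': 47.644336919610765, 'cx': 312.1867450568557, 'cy': 236.10556377914472, 'k1': -0.02791495775940871, 'eye': array([ 228.68650679, -422.55034651,  730.04899033]), 'orientation': array([-2.48058191,  0.00548281, -0.67071353])}
{'fovy': 55.614073272433046, 'cx': 318.94846413844874, 'cy': 237.03584402548478, 'k1': -0.08022100521502318, 'eye': array([ 420.71548716,   16.4918676 , 1008.66137875]), 'orientation': array([-3.00069369,  0.01368334, -1.54618308])}
0.1 [-3.14000364e+00 -3.33384183e-04  2.70377866e+00]
```

View pics/top0.png

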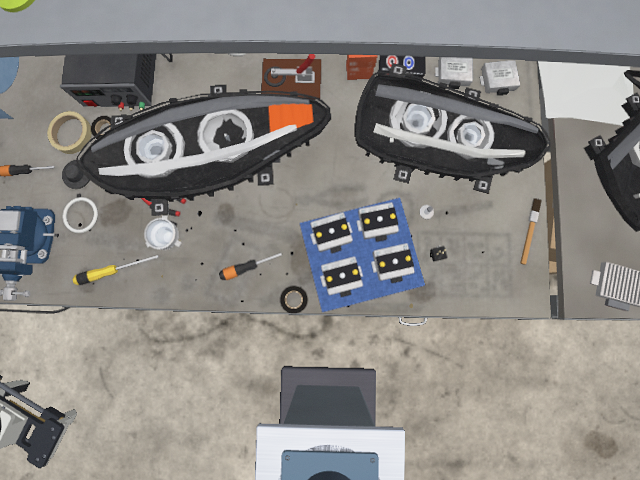

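View pics/scene0.png

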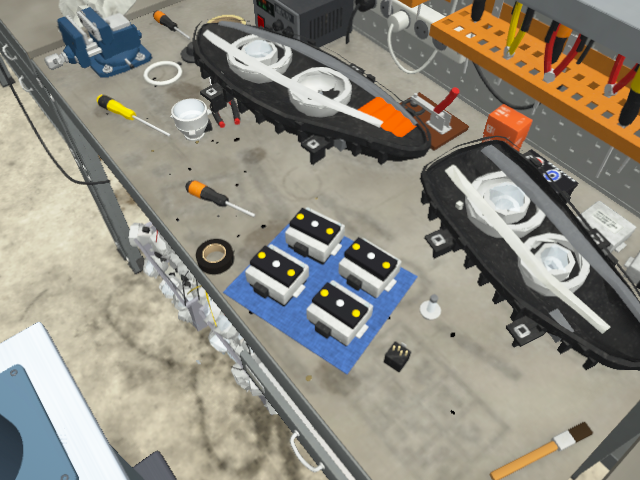

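Top view: the mat spans about (300-425, 198-312), with units at about (332,231), (379,220), (342,276) and (394,263). Each has two yellow studs and a white middle one. In the scene view the units are at (315,230), (278,270), (370,263) and (340,308). The tape, bulb, relay and screwdriver all lie outside the mat. Next I'll triangulate the yellow studs.

```bash
cat > vis.py <<'E'
from bench import robot
import cv2, numpy as np
from scipy.spatial.transform import Rotation as Ro
def cam(n):
    d=robot.get_image(n); f=240/np.tan(np.radians(d["fovy"]/2))
    d["K"]=np.array([[f,0,d["cx"]],[0,f,d["cy"]],[0,0,1]]); d["D"]=np.array([d["k1"],0,0,0,0.])
    d["R"]=Ro.from_euler("xyz",d["orientation"]).as_matrix(); return d
def ray(d,p):
    u=cv2.undistortPoints(np.array(p,float).reshape(1,1,2),d["K"],d["D"])[0,0]
    v=d["R"]@[u[0],u[1],1]; return v/np.linalg.norm(v)
def proj(d,P):
    R=d["R"].T; return cv2.projectPoints(np.array(P,float).reshape(1,3),cv2.Rodrigues(R)[0],-R@d["eye"],d["K"],d["D"])[0][0,0]
def yellow(d):
    hsv=cv2.cvtColor(d["img"],cv2.COLOR_BGR2HSV)
    b=cv2.inRange(hsv,(100,120,60),(125,255,255))
    c=max(cv2.findContours(b,0,2)[0],key=cv2.contourArea)
    m=np.zeros_like(b); cv2.fillPoly(m,[cv2.convexHull(c)],255)
    m=cv2.dilate(m,np.ones((25,25)))
    y=cv2.inRange(hsv,(22,110,90),(36,255,255))&m
    n,_,s,ce=cv2.connectedComponentsWithStats(y)
    return [ce[i] for i in range(1,n) if s[i,4]>=8]
def tri(a,p,b,q):
    r,s=ray(a,p),ray(b,q); t=np.linalg.lstsq(np.c_[r,-s],b["eye"]-a["eye"],rcond=None)[0]
    A,B=a["eye"]+t[0]*r,b["eye"]+t[1]*s; return (A+B)/2,np.linalg.norm(A-B)
def studs():
    a,b=cam("top"),cam("scene"); ya,yb=yellow(a),yellow(b); print(len(ya),len(yb)); out=[]
    for p in ya:
        r=ray(a,p); P=a["eye"]+r*(52-a["eye"][2])/r[2]; e=proj(b,P)
        q=min(yb,key=lambda q:np.linalg.norm(q-e)); X,g=tri(a,p,b,q)
        print(np.round(p),np.round(q),np.round(X,1),round(g,1),np.round(np.linalg.norm(q-e),1)); out.append(X)
    return np.array(out)
if __name__=="__main__":
    X=studs()
    for i in range(len(X)):
        for j in range(i):
            L=np.linalg.norm(X[i]-X[j])
            if L<70: v=X[i]-X[j]; print("cover",i,j,np.round((X[i]+X[j])/2,1),round(L,1),round(np.arctan2(v[1],v[0]),3))
E
python3 vis.py
```

```text
8 8
[392. 216.] [386. 265.] [ 604.4 -122.1   56.2] 1.0 1.8
[367. 221.] [356. 246.] [592.2 -67.4  56.5] 0.8 1.8
[344. 226.] [329. 231.] [579.2 -18.8  56.6] 0.4 1.7
[319. 234.] [300. 216.] [560.8  33.9  57.4] 0.3 1.9
[408. 258.] [356. 313.] [ 515.3 -154.7   53.6] 0.4 0.7
[382. 264.] [324. 292.] [ 501.9 -100.6   53.6] 0.9 0.9
[355. 272.] [291. 272.] [483.8 -43.7  57.3] 0.5 2.1
[329. 278.] [261. 255.] [468.1   9.9  57.1] 0.7 2.0
cover 1 0 [598.3 -94.7  56.4] 56.0 1.79
cover 2 1 [585.7 -43.1  56.5] 50.3 1.831
cover 3 2 [570.    7.5  57. ] 55.8 1.907
cover 5 4 [ 508.6 -127.7   53.6] 55.7 1.814
cover 6 5 [492.8 -72.2  55.4] 59.8 1.879
cover 7 6 [475.9 -16.9  57.2] 55.9 1.854
```

```bash
cat > act.py <<'E'
from bench import robot
import numpy as np
S=np.array([[604.4,-122.1,56.2],[592.2,-67.4,56.5],[579.2,-18.8,56.6],[560.8,33.9,57.4],[515.3,-154.7,53.6],[501.9,-100.6,53.6],[483.8,-43.7,57.3],[468.1,9.9,57.1]])
def ori(i,j,yaw_off=0):
    v=S[i]-S[j]; y=np.arctan2(v[1],v[0])-np.pi/2
    return [np.pi,0,(y+yaw_off+np.pi)%(2*np.pi)-np.pi]
def fz(): return float(robot.current_contact_force()[2])
def z(): return float(robot.current_tcp_pos()[2])
def probe(i,j,o):
    """touch stud i of the cover (i,j), 5 mm outward of its centre; True if it gives"""
    u=(S[i]-S[j])/np.linalg.norm(S[i]-S[j]); p=S[i]+5*u; top=p[2]
    at=lambda h:[p[0],p[1],h]
    robot.move_ptp(at(top+25),o); robot.move_linear(at(top+8),speed=60); robot.sleep(.15); f0=fz()
    hit=robot.move_linear(at(top-6),speed=8,f_stop=2); z0=z(); f1=fz()-f0
    if not hit: print("no contact",z0); return None
    h2=robot.move_linear(at(z0-4),speed=6,f_stop=8); z1=z(); f2=fz()-f0
    robot.sleep(.2); print(i,"touch",round(z0,2),round(f1,1),"then",h2,round(z1,2),round(f2,1),round(fz()-f0,1),"t",robot.current_t())
    return z0-z1>1.8
def up(dz=25,speed=60):
    q=robot.current_tcp_pos(); robot.move_linear([q[0],q[1],q[2]+dz],speed=speed)
E
python3 - <<'E'
from act import *
for off in(0,np.pi):
    for i,j in((7,6),(5,4),(3,2),(1,0)):
        q=robot.inverse_kinematics([*S[i][:2],90],ori(i,j,off)); print(off,i,None if q is None else np.round(q,2))
o=ori(7,6,np.pi) if robot.inverse_kinematics([*S[7][:2],90],ori(7,6,np.pi)) is not None else ori(7,6)
robot.move_gripper(0.0); print(robot.current_t(),robot.current_gripper_width())
off=min((0,np.pi),key=lambda f:(lambda q:9 if q is None else abs(q[5]+.2))(robot.inverse_kinematics([*S[7][:2],90],ori(7,6,f))))
print("off",off)
robot.move_ptp([S[7][0],S[7][1],130],ori(7,6,off)); print(robot.current_t())
print(probe(7,6,ori(7,6,off))); up(20,40)
E
```

```text
0 7 [-0.22  0.21  1.87 -0.    1.07  1.07]
0 5 [-0.42  0.28  1.77 -0.    1.09  0.91]
0 3 [-0.14  0.37  1.64 -0.    1.13  1.1 ]
0 1 [-0.3   0.42  1.56 -0.    1.16  1.05]
3.141592653589793 7 [-0.22  0.21  1.87  0.    1.07 -2.07]
3.141592653589793 5 [-0.42  0.28  1.77  0.    1.09 -2.23]
3.141592653589793 3 [-0.14  0.37  1.64  0.    1.13 -2.04]
3.141592653589793 1 [-0.3   0.42  1.56  0.    1.16 -2.09]
1.65 0.003843017833242217
off 0
3.6167
no contact 51.125350198572754
None
```

```bash
python3 - <<'E'
from act import *
import cv2
print(robot.current_tcp_pos(),robot.current_eef_rot(),robot.current_contact_force(),robot.current_t())
from vis import cam,proj
a,b=cam("top"),cam("scene")
P=robot.current_tcp_pos(); print(proj(a,P),proj(b,P))
cv2.imwrite("pics/c1.png",cv2.hconcat([cv2.resize(a["img"][190:330,270:440],None,fx=2.3,fy=2.3),cv2.resize(b["img"][190:330,220:390],None,fx=2.3,fy=2.3)]))
E
```

```text
[466.76783665  14.6768008   71.24457697] [ 3.14143223e+00 -2.62065591e-04  2.84926208e-01] [ 0.11364326 -0.66468776 -0.12767424] 7.0583
[326.58538689 279.05872382] [258.0383214 247.8860534]
```

View pics/c1.png

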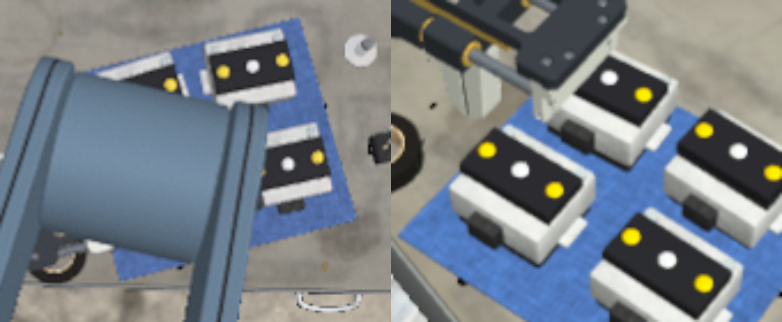

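The arm now hides the near-left unit in the top view. The fingers show at the upper left of the scene crop, roughly (256,241) in the full picture, and the TCP should project to (258,248). I'll zoom in to check.

```bash
python3 - <<'E'
from act import *
import cv2
from vis import cam,proj
b=cam("scene"); im=cv2.resize(b["img"][130:290,190:380],None,fx=4,fy=3.7*4/3.7,interpolation=2)[:600]
d=lambda P,c:cv2.circle(im,tuple(int(v) for v in (proj(b,P)-[190,130])*4),4,c,1)
d(robot.current_tcp_pos(),(0,0,255))
for s in S: d(s,(255,0,255))
cv2.imwrite("pics/c2.png",im)
E
```

```text
(no output)
```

View pics/c2.png

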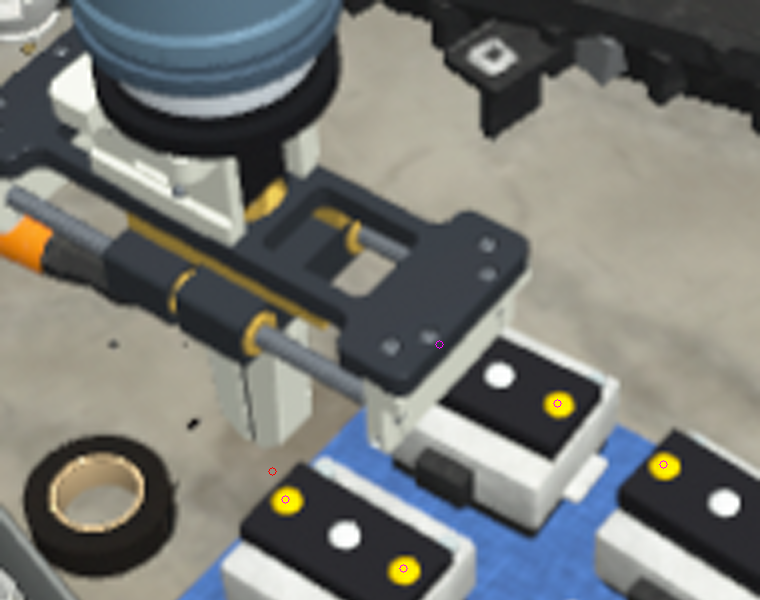

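Projected stud positions match the picture. The visible fingertip sits about 35-40 zoomed px above the reported TCP, so I'll go down gently and look again.

```bash
python3 - <<'E'
from act import *
import cv2
from vis import cam,proj
p=robot.current_tcp_pos()
robot.move_linear([p[0],p[1],54],speed=40)
f0=fz(); h=robot.move_linear([p[0],p[1],42],speed=8,f_stop=2)
print(h,robot.current_tcp_pos(),fz()-f0,robot.current_t(),robot.current_gripper_width(),robot.current_qpos())
b=cam("scene"); im=cv2.resize(b["img"][190:310,200:340],None,fx=5,fy=5,interpolation=2)
d=lambda P,c:cv2.circle(im,tuple(int(v) for v in (proj(b,P)-[200,190])*5),4,c,1)
d(robot.current_tcp_pos(),(0,0,255))
for s in S: d(s,(255,0,255))
cv2.imwrite("pics/c3.png",im)
E
```

```text
False [466.51645558  14.73393448  42.0366236 ] 0.296824748163486 9.4333 0.0007457198209874483 [-2.08103631e-01  2.73000491e-01  1.92571005e+00  1.84288243e-06
  9.42820242e-01  1.07775573e+00]
```

View pics/c3.png

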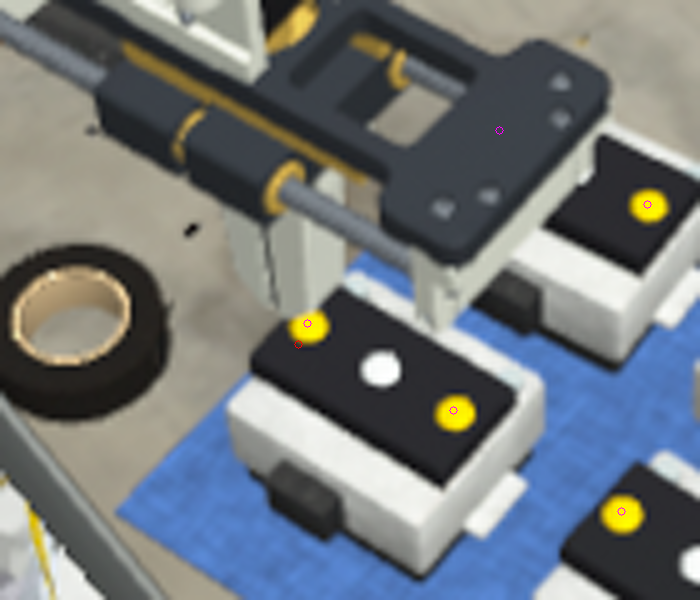

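```bash
python3 - <<'E'
from act import *
import cv2
from vis import cam,proj
p=robot.current_tcp_pos()
f0=fz(); h=robot.move_linear([p[0],p[1],30],speed=8,f_stop=2)
print(h,robot.current_tcp_pos(),fz()-f0,robot.current_contact_force(),robot.current_ft_torque(),robot.current_t())
b=cam("scene"); im=cv2.resize(b["img"][190:310,200:340],None,fx=5,fy=5,interpolation=2)
d=lambda P,c:cv2.circle(im,tuple(int(v) for v in (proj(b,P)-[200,190])*5),4,c,1)
d(robot.current_tcp_pos(),(0,0,255))
cv2.imwrite("pics/c4.png",im)
E
```

```text
False [466.5983114   14.7020806   30.03686463] 0.20805988172341572 [ 0.38514598 -0.38829203  0.26056025] [-0.01872269  0.14417369  0.00582117] 11.1333
```

View pics/c4.png

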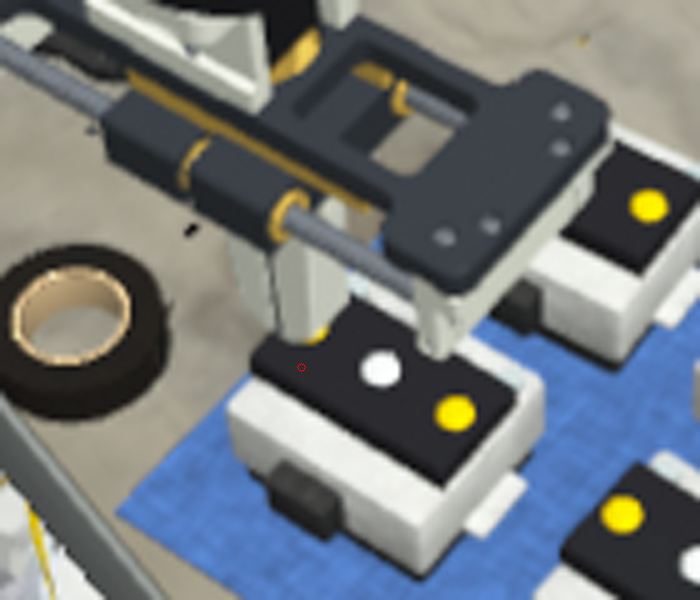

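The fingers now cover stud 7 in the view and the cover hasn't tipped, so the tip really is above the reported TCP. I'll continue down gently to contact.

```bash
python3 - <<'E'
from act import *
import cv2
from vis import cam,proj
p=robot.current_tcp_pos()
f0=fz(); h=robot.move_linear([p[0],p[1],16],speed=8,f_stop=2)
print(h,robot.current_tcp_pos(),fz()-f0,robot.current_contact_force(),robot.current_ft_torque(),robot.current_t())
b=cam("scene"); im=cv2.resize(b["img"][190:310,200:340],None,fx=5,fy=5,interpolation=2)
d=lambda P,c:cv2.circle(im,tuple(int(v) for v in (proj(b,P)-[200,190])*5),4,c,1)
d(robot.current_tcp_pos(),(0,0,255))
cv2.imwrite("pics/c5.png",im)
E
```

```text
True [466.59486599  14.71419674  29.75276806] 4.3312588406414205 [0.06526067 0.2725549  3.89539719] [-0.01963567  0.12937736  0.01360645] 11.5333
```

View pics/c5.png

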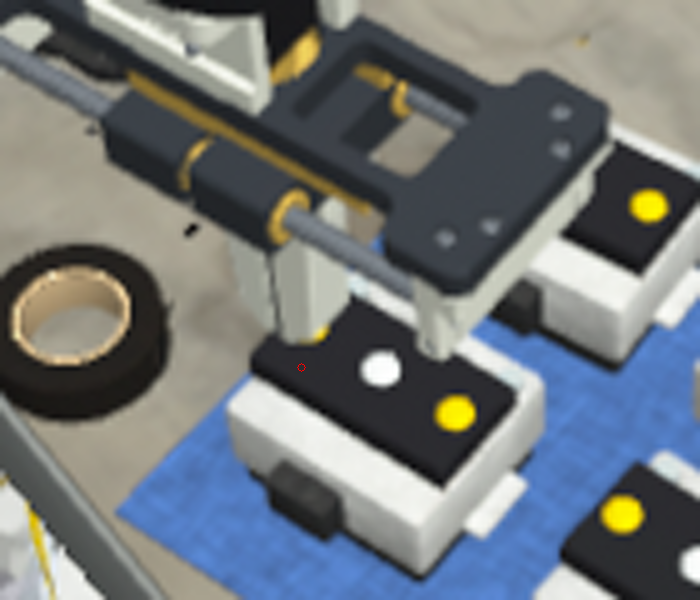

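Contact at reported z 29.75, so the closed fingertips end about 27 mm above the reported TCP. They are over stud 7. Next I press lightly to see whether the cover gives, then go on with that height correction.

```bash
sed -i 's/top=p\[2\]$/top=p[2]-27.3/' act.py; python3 - <<'E'
from act import *
p=robot.current_tcp_pos(); f0=fz()
h=robot.move_linear([p[0],p[1],p[2]-4],speed=5,f_stop=6); print(h,p[2]-z(),f0,fz(),robot.current_t())
g=p[2]-z()>1.8
if not g:
    for i,j in((5,4),(1,0),(3,2)):
        up(30); g=probe(i,j,ori(i,j))
        if g is None or g: break
print(i if not h else 7,g,robot.current_tcp_pos())
E
```

```text
True 0.07508555608092848 3.9941586863423613 5.489757639804975 11.8833
5 touch 26.24 3.9 then True 26.19 4.6 5.6 t 15.1917
1 touch 26.51 0.9 then True 24.68 5.0 5.4 t 18.75
7 True [590.84036475 -61.39884186  24.69940566]
```

```bash
python3 - <<'E'
from act import *
import cv2
from vis import cam
p=robot.current_tcp_pos(); f0=fz()
h=robot.move_linear([p[0],p[1],p[2]-3],speed=4,f_stop=8); robot.sleep(.25); print(h,p[2]-z(),f0,fz(),robot.current_t())
b=cam("scene"); cv2.imwrite("pics/c6.png",cv2.resize(b["img"][190:310,300:440],None,fx=5,fy=5,interpolation=2))
E
```

```text
True 0.10225411107687776 6.084655422444406 7.122026691892974 19.425
```

View pics/c6.png

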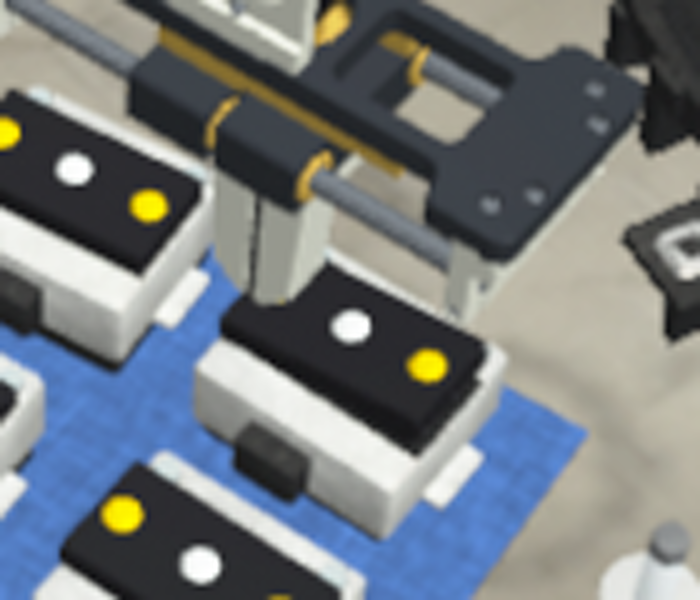

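The cover on unit (0,1) is clearly tipped: the pressed end has sunk, the far yellow stud has risen to crop (428,365), and the press has bottomed out at about 7 N. Next I press its white middle stud.

```bash
python3 - <<'E'
from act import *
import cv2
from vis import cam
up(20,40); c=(S[0]+S[1])/2; o=ori(1,0)
robot.move_linear([c[0],c[1],37],ori=o,speed=60); robot.sleep(.2); f0=fz()
h=robot.move_linear([c[0],c[1],24],speed=8,f_stop=2); z0=z(); print("touch",h,z0,fz()-f0)
if h:
    h=robot.move_linear([c[0],c[1],z0-5],speed=6,f_stop=32); print(h,z0-z(),fz()-f0); robot.sleep(.3); print(z0-z(),fz()-f0,robot.current_t())
b=cam("scene"); cv2.imwrite("pics/c7.png",cv2.resize(b["img"][190:310,300:440],None,fx=5,fy=5,interpolation=2))
E
```

```text
touch True 28.61467868084945 4.3782668025677625
False 3.4054490444140484 13.477997424772987
3.425677666145848 12.18405000979062 23.275
```

View pics/c7.png

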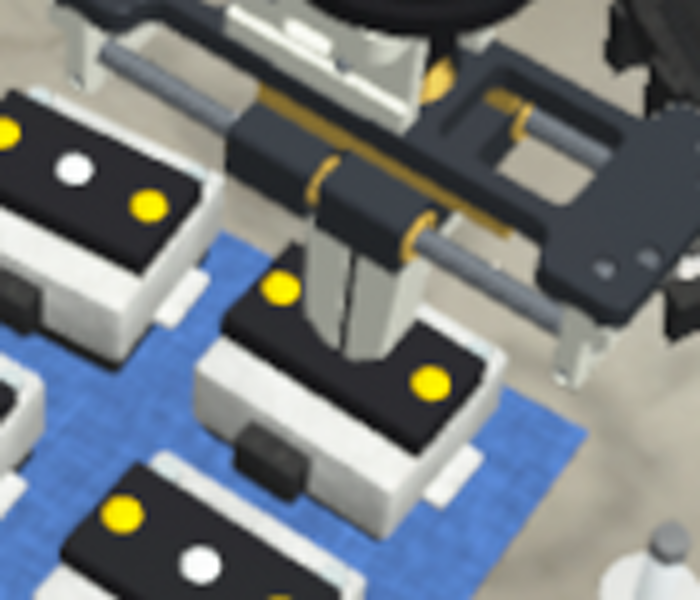

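The middle stud has gone 3.4 mm down and the cover looks level, with the force at only 12 N. I'll press further until it stops firmly.

```bash
python3 - <<'E'
from act import *
p=robot.current_tcp_pos()
h=robot.move_linear([p[0],p[1],p[2]-6],speed=6,f_stop=25); print(h,28.61-z(),fz()); robot.sleep(.3); print(28.61-z(),fz(),robot.current_t())
E
```

```text
False 4.8165995356464855 31.594980252814203
4.831573833258005 31.82790507381768 24.5083
```

```bash
python3 - <<'E'
from act import *
import cv2
from vis import cam
up(8,30); robot.sleep(.2); f0=fz(); p=robot.current_tcp_pos(); c=(S[0]+S[1])/2
h=robot.move_linear([c[0],c[1],21],speed=8,f_stop=3); print(h,z(),fz()-f0)
up(60,80); q=robot.current_tcp_pos(); robot.move_ptp([400,150,200],robot.current_eef_rot()); print(robot.current_t())
from vis import studs; studs()
a=cam("scene"); cv2.imwrite("pics/c8.png",cv2.resize(a["img"][190:330,200:440],None,fx=3,fy=3,interpolation=2))
E
```

```text
True 24.54945514747575 4.483178441007967
28.35
8 8
[392. 216.] [386. 266.] [ 604.1 -122.2   53. ] 0.5 0.5
[366. 221.] [356. 248.] [591.8 -67.5  52.2] 0.3 0.2
[344. 226.] [329. 231.] [579.2 -18.8  56.7] 0.1 1.7
[319. 234.] [300. 216.] [560.8  33.9  57.6] 0.4 2.0
[408. 258.] [356. 313.] [ 515.3 -154.8   53.7] 0.6 0.8
[382. 264.] [324. 292.] [ 501.9 -100.6   53.6] 0.8 0.8
[355. 272.] [291. 272.] [483.9 -43.6  57. ] 0.5 2.0
[329. 278.] [261. 255.] [468.1   9.9  57.1] 0.7 2.0
```

View pics/c8.png

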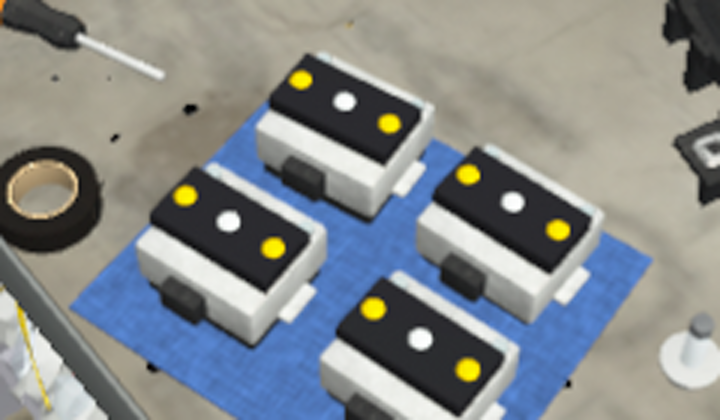

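The cover is 4 mm lower (touch went from 28.6 to 24.5), the two end studs agree in height within the camera's accuracy, and nothing else has moved. The arm is clear.

```bash
python3 -c "
from bench import robot
print(robot.hand_in())"
```

```text
the job is handed in; nothing more can be done
None
```

I found the loose cover (the far-right unit as seen from the robot), tipped it with a light end press, then pressed its white stud about 4 mm down until it was home and level; the job was handed in after about 28 s with no verdict shown.

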